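Cover the tea mug with its lid

ROBOT

A 7-joint arm with a two-finger parallel gripper is mounted at the origin on a cart in front of the work surface, level with it; the furniture and walls round the work are solid. World frame = base frame: x ahead of the robot, y to its left, z up, the work surface at z = 0. Lengths are in m, angles in degrees, forces in N, time in s.
With the tool pointing down it reaches from about 0.425 to 0.875 m from the base axis. Payload 4.7 kg.
Tool frame: the origin (TCP) lies midway between the tips of the shut fingers; the grasp point (between the pads) lies 19 mm behind it; z points along the fingers, y is the line along which they close (so a half turn about z gives the same grasp; the last joint's range is limited). The gripper opens to 87 mm and grips with 3 to 60 N. Pads are 19 mm wide; open, the fingers measure 117 mm over their backs; the gripper's body (75 mm by 190 mm) begins 51 mm behind the grasp point.
Start: joints at [71.339, 18.392, -4.016, 83.108, 1.295, 78.541, -3.26], TCP at [0.217, -0.613, 0.223] pointing down, gripper open.
Joint ranges: [-163.93, 163.93], [-17.29, 119.83], [-79.2, 71.16], [3.27, 140.29], [-89.18, 269.18], [5.43, 117.66], [-154.24, 154.24]. Speed limits (degrees/s): [147.25, 147.25, 180, 180, 180, 180, 180].

INTERFACE

Orientations are given as [roll, pitch, yaw] about the fixed x, y, z axes, in that order (R = Rz(yaw) Ry(pitch) Rx(roll)).
In Python, from cell import env, viewer, boxes_of, masks_of gives the robot as it stands. The module is installed in compiled form; this text tells all that it offers.
- The arm moves only by the tool apply_moves, never from a script. Its argument "moves" is a list of rows, each a list of 7 numbers: the shift along the tool's x, y, z scaled (see below), then the turn, a rotation vector about the tool's x, y, z scaled (see below), then the opening, from 0 (shut) to 1 (fully open). A call has 1 to 20 rows; each row is the pose to reach, as a shift and turn from the pose commanded when the call began, along the tool's axes at that moment; what a row does not reach only later rows make up. The controller multiplies each number of a shift by 0.2 m and each number of a turn by 1.5 rad. A row lasts 1/10 s, in which the tool goes at most 50 mm and 8.59 degrees, less where a joint would pass 70% of its speed; a pose out of reach is approached as far as the arm can. A call with a number of a shift or a turn outside -1 to 1 is refused whole. A call with a gripper value outside its range is refused whole. The fingers move at their own pace and stop on an object; "grip_force" is the grip in N (left out, the last holds). Time passes only in rows, so rows that repeat a pose let the fingers close. It gives the time, the measured TCP pose, the force, the opening and the grip force at its end, in the units of the state.
- env.get_obs(): the state, without advancing time (a new reading comes with each control period).
- viewer.read_camera(name): name is "scene" or "top" or "wrist"; returns the picture (384x512x3 uint8, red, green, blue); there is no depth.
- viewer.get_calibration(name): a dict with "fov_y" (degrees; the focal length in pixels is half the picture's height over the tangent of half this angle, whatever the lens; pixels are square), "cx", "cy" (the principal point, pixels), "k1" (the pictures are not rectified: a ray, as slopes to the right and down, at radius r is drawn at 1 + k1 r^2 times it, then the intrinsics apply), "position" and "orientation" of the camera in the world. Camera axes: x right, y up, looking along -z (the intrinsics and any distortion apply to the point x, -y, -z); pixel columns grow to the right and rows downward; lengths in m; the calibration is good to about 2 mm. A picture is of the moment at which its call begins: read the wrist's pose just before it. get_calibration takes no time and is no camera call; for the wrist camera it gives the pose at the moment of the call.
- env.sign_off(): hands the job in; it is judged then, once.
Trained networks look in the newest picture that a camera, given by its name, has taken for a name from the list of things; names that differ only in an ending like _2 or _b are one class to them, and where a whole thing is asked for, a point or a joint stands for the part that bears it (a point fixed in the world has none). Each returns a list of dicts, best first, with "conf" (0 to 1); they miss things now and then, are a little off and sometimes report something else, mostly with a low value. They report only what shows in the picture. A call takes as long as a camera call. They do not tell look-alikes from the thing itself.
- boxes_of(camera, target): "location" ([column, row] in pixels, amid what is visible of it).
- masks_of(camera, target): "pixels" (384x512 bool, what is visible of it) and "location" ([column, row] in pixels, amid what is visible of it).
The state is a dict: "time_s": time; "qpos": joint angles; "joint_velocities": joint speeds; "effort": joint torques, N m; "tool_pos": TCP position; "tool_rot": TCP orientation; "force": force on the tool from outside, world axes, zero at the start; "wrist_torque": the same for the moment, N m; "grip_width": finger opening in m; "grasp_force": force on a finger pad.
Only numpy, scipy, OpenCV 4.12 (cv2) and the standard library are available. Lean on these libraries where they do the work, as an engineer would, in place of code of your own. Each camera call takes 0.05 s, during which the arm holds its last target. There are 200 camera calls.

TASK

Put the lid on the tall white tea mug with the blue band so that it keeps warm: take the larger of the two wooden lids by its knob and set it on the mug, plug down in the mouth, so that it sits centred, level and fully seated on the rim, then let go. Lower the lid rather than dropping it, keep the mug standing where it is (a small nudge does not matter), and leave the small lid where it lies.

Things in the scene. Friction and masses are not known exactly. Their poses are not given: they have to be found in the camera images.
- big_lid: larger wooden lid, loose, 120 g, lying plug down. Bottom up: tapered grey plug 14 mm deep (38 mm wide at its foot, 46 mm at its top); round pale disc, diameter 94, 14 to 22 mm above origin; upright darker wooden block as knob, 22 to 52 mm above origin, 40 mm long along the lid's x, 24 mm thick along its y: grip across y. Origin: centre of plug's underside; z up. Seated, origin is 14 mm below the mouth
- mug_mouth (a point): centre of the tea mug's mouth at rim height, 102 mm above the worktop; z up. The opening takes the lid's plug with about 7 mm to spare all round. The mug stands to one side of the lids, left or right, and a small white espresso cup to the other side
- tea_mug: tall white tea mug with a broad blue band, loose, about 250 g, 80 mm across, 102 mm tall, upright, brown tea showing inside (look only, it cannot spill). Origin: on the underside, 17 mm from the mug's centre towards the handle, which points along -y and reaches 58 mm from the origin; z up
- small_lid: smaller wooden lid of the same make (disc diameter 64 mm, plug 30 mm, same heights and knob as the larger), loose, 70 g, lying plug down; not for this mug. Origin: centre of the plug's underside; z up
Mind the look-alikes: they are no part of the job. Leave any turquoise look-alike of the big_lid alone.

How it is judged (in metres and radians):
At the end, for the whole second after the job is handed in: The larger lid rests on the upright tea mug with its plug in the mouth: centred within 12 mm, at its seated height within about 4 mm, level within 10 degrees, at rest; the mug stands upright within 50 mm of where it started, and the small lid lies within 30 mm of where it started (horizontal distance between big_lid and mug_mouth below 0.012 m and z of big_lid in the frame of mug_mouth between -0.019 and -0.01 m and angle between each of big_lid, tea_mug's own z axis and vertical below 0.175 rad and contact force between big_lid and tea_mug above 0.2 N and linear speed of each of big_lid, tea_mug below 0.02 m/s and distance of tea_mug from where it was at the start of the episode below 0.05 m and distance of small_lid from where it was at the start of the episode below 0.03 m); the robot touches nothing.
It fails at once if the mug is tipped by more than 20 degrees (angle between tea_mug's own z axis and vertical above 0.35 rad).
It fails at once if the small lid is moved by more than 30 mm (distance of small_lid from where it was at the start of the episode above 0.03 m).
It fails at once if the lid is dropped onto the mug instead of lowered (horizontal distance between big_lid and mug_mouth below 0.06 m and contact force between the fingers and big_lid below 0.1 N and linear speed of big_lid above 0.55 m/s).
It also fails if it takes over 32 s, if anything falls off the work surface, if the arm or the gripper's body presses on something with over 40 N, if the wrist force passes 120 N, or if a joint passes its speed limit or range.

## Working session

There is one attempt and no reset: what is moved stays moved. The work goes in short steps, Python scripts to look and compute and a tool call to move; the robot and the scene stay as the last step left them, time stands still between calls to the robot, and variables do not carry over. Pictures are saved under pics/ and viewed, at most 10 in all, crops included, and the job is handed in when it is done.

Besides the shell and the picture viewer there is one more tool, called as a command line: name --pt "numbers of a row" for each row, then --argument value for the rest. apply_moves: Moves the arm, as the interface text tells. Shifts and turns lie within -1 to 1; 1 stands for 0.2 m of shift or 1.5 rad of turn. Its arguments: {"type":"object","properties":{"moves":{"type":"array","items":{"type":"array","items":{"type":"number","minimum":-1,"maximum":1}}},"grip_force":{"type":"number"}},"required":["moves"]}

```bash
mkdir -p pics; cat > h.py <<'E'
import numpy as np,cv2
from scipy.spatial.transform import Rotation as R
from cell import env,viewer,boxes_of,masks_of
def rot(o):
    o=np.array(o,float)
    if o.shape==(3,3): return o
    return R.from_euler('xyz',o,degrees=True).as_matrix()
def K(c):
    f=192/np.tan(np.radians(c['fov_y'])/2); return f
def ray(c,px):
    f=K(c); d=np.array([(px[0]-c['cx'])/f,(px[1]-c['cy'])/f]); u=d.copy()
    for _ in range(30): u=d/(1+c['k1']*(u@u))
    return rot(c['orientation'])@np.array([u[0],-u[1],-1])
def atz(c,px,z):
    d=ray(c,px);p=np.array(c['position']);return p+d*(z-p[2])/d[2]
def proj(c,P):
    q=rot(c['orientation']).T@(np.array(P)-np.array(c['position']))
    u=np.array([q[0],-q[1]])/-q[2]; u=u*(1+c['k1']*(u@u)); return u*K(c)+[c['cx'],c['cy']]
E
python3 - <<'E'
from h import *
print(env.get_obs())
ims=[]
for n in ['scene','top']:
    im=viewer.read_camera(n);cv2.imwrite(f'pics/{n}0.png',im[:,:,::-1]);ims.append(im[:,:,::-1])
    c=viewer.get_calibration(n);print(n,c)
    for t in ['big_lid','small_lid','tea_mug','mug_mouth']:
        for b in boxes_of(n,t): print(t,np.round(b['conf'],2),np.round(b['location'],1),np.round(atz(c,b['location'],0.03),3))
E
```

```text
{'time_s': 0.0, 'qpos': array([71.34018323, 18.43769626, -4.01501912, 83.17722602,  1.29564785,
       78.54308777, -3.26212974]), 'joint_velocities': array([ 0.06517375,  0.03878993,  0.08967207, -0.0383145 , -0.04726812,
        0.02245724, -0.03965863]), 'effort': array([ 1.10350327e-04, -4.91287351e+01, -4.03740825e-01, -3.12528241e+01,
       -6.37660269e-02,  4.36730019e-02,  1.88500258e-04]), 'tool_pos': array([ 0.21637441, -0.61230609,  0.22145658]), 'tool_rot': array([-1.79887275e+02,  6.83487718e-03,  1.94671379e+01]), 'force': array([ 0.89910737, -0.01335068,  0.5520082 ]), 'wrist_torque': array([-0.02082522, -0.01933814,  0.00267718]), 'grasp_force': 0.0, 'grip_width': 0.0868797467881568}
scene {'fov_y': 43.00433869324932, 'cx': 258.6097633057605, 'cy': 191.0999624281883, 'k1': 0.004925040305960763, 'position': array([-0.45359049, -0.68511578,  0.65765546]), 'orientation': array([ 63.9378841 ,   1.06558407, -53.43415381])}
big_lid 0.9 [184.  207.4] [0.372 0.198 0.03 ]
big_lid 0.74 [249.9 217.8] [0.429 0.012 0.03 ]
big_lid 0.7 [322.2 250.8] [ 0.4   -0.223  0.03 ]
big_lid 0.15 [216.7 181.8] [0.55  0.234 0.03 ]
small_lid 0.7 [288.9 229.3] [ 0.438 -0.105  0.03 ]
tea_mug 0.92 [218.8 180.2] [0.562 0.236 0.03 ]
mug_mouth 0.94 [218.2 182.4] [0.549 0.227 0.03 ]
top {'fov_y': 48.108519285604835, 'cx': 257.3064837775172, 'cy': 187.92387550178788, 'k1': 0.016253623380940583, 'position': array([ 0.37374384, -0.00468985,  1.1394968 ]), 'orientation': array([  4.84978956,   0.36877356, -89.68462591])}
big_lid 0.95 [346.1 210.5] [ 0.411 -0.226  0.03 ]
big_lid 0.63 [173.9 216.8] [0.392 0.217 0.03 ]
tea_mug 0.67 [183.1 166.7] [0.522 0.196 0.03 ]
mug_mouth 0.66 [183.1 168.1] [0.519 0.196 0.03 ]
```

View pics/top0.png

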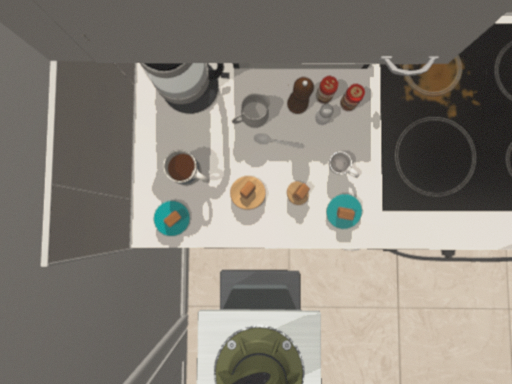

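View pics/scene0.png

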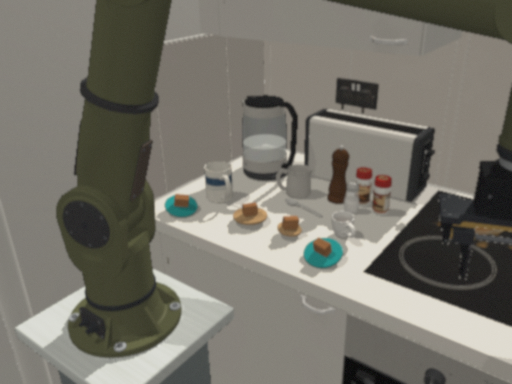

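The top view shows these lid candidates: turquoise ones at (172,218) and (344,211), a wooden lid at (248,193), and a smaller wooden lid at (297,193). The larger pale wooden lid at (248,193) fits the description. The tea mug, with tea showing and its handle to the right (-y), is at (182,167). The scene view shows its blue band at (218,182). Next I'll confirm the lid in an enlarged crop and measure it.

```bash
python3 - <<'E'
from h import *
c=viewer.get_calibration('top')
im=cv2.imread('pics/top0.png')
crop=im[140:240,150:320]
cv2.imwrite('pics/crop.png',cv2.resize(crop,None,fx=4.5,fy=4.5,interpolation=cv2.INTER_CUBIC))
hsv=cv2.cvtColor(im,cv2.COLOR_BGR2HSV)
for p in [(235,193),(248,190),(260,193),(290,198),(182,165),(182,152),(172,168)]: print(p,hsv[p[1],p[0]])
m=((hsv[:,:,1]>85)&(hsv[:,:,0]<25)&(hsv[:,:,2]>60)).astype(np.uint8)
n,l,s,ce=cv2.connectedComponentsWithStats(m[140:240,150:320])
for i in range(1,n):
    if s[i,4]>60:
        cnt=max(cv2.findContours((l==i).astype(np.uint8),0,1)[0],key=len)
        (e,ax,an)=cv2.fitEllipse(cnt); e=np.array(e)+[150,140]
        print(s[i],e,ax,an,atz(c,e,0.02),atz(c,e,.1))
for t in ['tea_mug','big_lid']:
    for b in masks_of('scene',t)[:3]:
        print(t,b['conf'],b['location'],b['pixels'].sum())
print(np.linalg.norm(proj(c,[.44,.047,.018])-proj(c,[.44,-.047,.018])),np.linalg.norm(proj(c,[.52,.24,.102])-proj(c,[.52,.16,.102])))
E
```

```text
(235, 193) [ 16 118 199]
(248, 190) [ 13 148 177]
(260, 193) [ 16 122 205]
(290, 198) [ 17 116 183]
(182, 165) [ 10 143  93]
(182, 152) [ 19  31 115]
(172, 168) [ 11 132  79]
[ 18  14  26  26 519] [180.72770309 166.44046402] (23.47517967224121, 26.267436981201172) 39.931236267089844 [0.5242841  0.20434867 0.02      ] [0.51352639 0.18941063 0.1       ]
[ 81  36  34  33 892] [247.45281219 192.44447708] (31.804237365722656, 33.84272766113281) 85.89105224609375 [0.45672248 0.0286921  0.02      ] [0.45079277 0.02630661 0.1       ]
[137  42  22  22 384] [297.5365448  192.37722778] (20.750995635986328, 21.774967193603516) 15.47314453125 [ 0.45755649 -0.10193793  0.02      ] [ 0.45156719 -0.09498852  0.1       ]
[ 15  71  16  15 138] [172.18537903 218.26544952] (9.506797790527344, 17.2780818939209) 49.503257751464844 [0.38848726 0.22374408 0.02      ] [0.38743369 0.20742004 0.1       ]
tea_mug 0.6 [218.6, 181.1] 1023
big_lid 0.92 [319.4, 252.9] 949
big_lid 0.68 [180.6, 204.1] 565
big_lid 0.58 [248.8, 216.8] 587
36.0031517946348 32.86595481692893
```

View pics/crop.png

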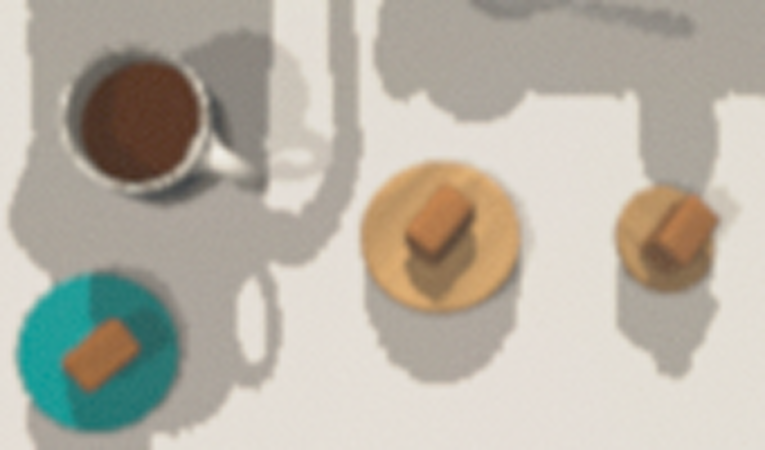

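The crop confirms it. The big wooden lid is centred near crop (440,237), with its knob axis about -40° from world x. The small lid is at (667,238) and the mug mouth at (135,120). Next I'll plan the transit to a hover above the big lid.

```bash
cat >> h.py <<'E'
def step(p,rpy,tp,trpy):
    A=rot(rpy);B=rot(trpy)
    s=A.T@(np.array(tp)-np.array(p))/.2; t=R.from_matrix(A.T@B).as_rotvec()/1.5
    return np.round(np.r_[s,t],3)
E
python3 - <<'E'
from h import *
p=[.217,-.613,.223];r=[-179.887,.007,19.467]
for tp,y in [((.36,-.48,.25),50),((.44,-.32,.25),80),((.475,-.15,.25),110),((.457,.02,.25),140)]:
    t=[180,0,y];print(step(p,r,tp,t));p,r=tp,t
E
```

```text
[ 0.896 -0.389 -0.134 -0.001 -0.    -0.355]
[ 0.87  -0.208 -0.     0.     0.    -0.349]
[ 0.867  0.025  0.    -0.     0.    -0.349]
[ 0.83   0.206  0.     0.     0.    -0.349]
```

apply_moves --pt "0.896 -0.389 -0.134 0 0 -0.355 1" --pt "0.896 -0.389 -0.134 0 0 -0.355 1" --pt "0.896 -0.389 -0.134 0 0 -0.355 1" --pt "0.896 -0.389 -0.134 0 0 -0.355 1" --pt "0.896 -0.389 -0.134 0 0 -0.355 1"

```text
time_s: 1.1
tool_pos: [0.3678, -0.4733, 0.2512]
tool_rot: [179.8, -0.3, 50.8]
force: [0.5, 0.6, 1.6]
grip_width: 0.0872
grasp_force: 0.0
```

apply_moves --pt "0.87 -0.208 0 0 0 -0.349 1" --pt "0.87 -0.208 0 0 0 -0.349 1" --pt "0.87 -0.208 0 0 0 -0.349 1" --pt "0.87 -0.208 0 0 0 -0.349 1" --pt "0.87 -0.208 0 0 0 -0.349 1"

```text
time_s: 1.6
tool_pos: [0.4426, -0.3149, 0.25]
tool_rot: [179.9, -0.0, 80.5]
force: [0.0, 0.1, 0.2]
grip_width: 0.087
grasp_force: 0.0
```

apply_moves --pt "0.867 0.025 0 0 0 -0.349 1" --pt "0.867 0.025 0 0 0 -0.349 1" --pt "0.867 0.025 0 0 0 -0.349 1" --pt "0.867 0.025 0 0 0 -0.349 1" --pt "0.867 0.025 0 0 0 -0.349 1"

```text
time_s: 2.1
tool_pos: [0.4757, -0.1471, 0.2499]
tool_rot: [180.0, 0.0, 110.3]
force: [-1.0, -1.3, 1.0]
grip_width: 0.0874
grasp_force: 0.0
```

apply_moves --pt "0.83 0.206 0 0 0 -0.349 1" --pt "0.83 0.206 0 0 0 -0.349 1" --pt "0.83 0.206 0 0 0 -0.349 1" --pt "0.83 0.206 0 0 0 -0.349 1" --pt "0.83 0.206 0 0 0 -0.349 1" --pt "0.83 0.206 0 0 0 -0.349 1" --pt "0.83 0.206 0 0 0 -0.349 1"

```text
time_s: 2.8
tool_pos: [0.4572, 0.0173, 0.2492]
tool_rot: [-180.0, 0.0, 139.6]
force: [0.1, -0.8, -0.4]
grip_width: 0.087
grasp_force: 0.0
```

```bash
python3 - <<'E'
from h import *
c=viewer.get_calibration('wrist');im=viewer.read_camera('wrist')[:,:,::-1].copy()
print(c, env.get_obs()['qpos'])
for P in [(.457,.0285,.022),(.457,.0285,.052)]:
    print(proj(c,P))
np.save('c1.npy',c,allow_pickle=True)
for a in [0,1]: pass
for b in masks_of('wrist','big_lid'):
    m=b['pixels'].astype(np.uint8);print(b['conf'],b['location'],m.sum())
cv2.imwrite('pics/w1.png',im)
E
```

```text
{'fov_y': 68.24868808322782, 'cx': 257.38262440138755, 'cy': 197.07602445100494, 'k1': -0.04934859776550452, 'position': array([0.39870932, 0.0669431 , 0.41114719]), 'orientation': array([-1.63389904e+01,  1.10609669e-02,  4.96581748e+01])} [ 38.30352127  -5.79279969 -40.48771613 105.41711565  -3.82607299
  79.03991488  48.35279304]
[263.51374306 166.11938887]
[263.99490025 170.23065962]
0.92 [353.2, 27.5] 4223
0.91 [263.4, 162.5] 3301
0.56 [128.0, 231.5] 1432
```

View pics/w1.png

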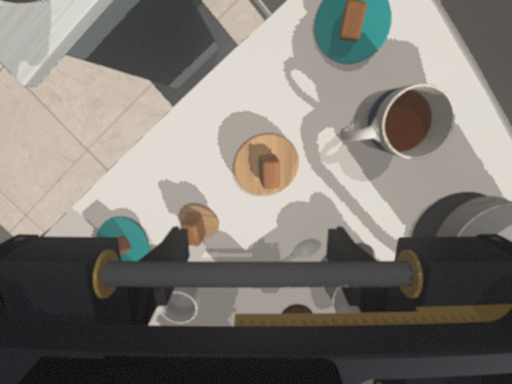

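The wrist view shows the big lid at (266,165) with its knob nearly along image vertical, and the mug mouth at about (412,121). Now I'll fit the disc and the knob.

```bash
python3 - <<'E'
from h import *
c=np.load('c1.npy',allow_pickle=True).item();im=cv2.imread('pics/w1.png')
x0,y0=225,125;cr=im[y0:205,x0:305];hsv=cv2.cvtColor(cr,cv2.COLOR_BGR2HSV)
m=((hsv[:,:,1]>85)&(hsv[:,:,0]<25)).astype(np.uint8)
l=cv2.connectedComponentsWithStats(m)[1];m=(l==l[40,30]).astype(np.uint8)
cnt=max(cv2.findContours(m,0,1)[0],key=len);cnt=cv2.convexHull(cnt)
e=cv2.fitEllipse(cnt);pc=np.array(e[0])+[x0,y0];print(e,atz(c,pc,.018))
k=((hsv[:,:,0]<13)&(m>0)&(hsv[:,:,1]>130)).astype(np.uint8)
k=cv2.morphologyEx(k,cv2.MORPH_OPEN,np.ones((3,3)))
L=atz(c,pc,.018)
vis=cv2.resize(cr,None,fx=7,fy=7,interpolation=cv2.INTER_CUBIC)
for yaw,col in [(-40,(255,0,0)),(-48,(0,255,0)),(-32,(255,0,255))]:
    a=np.radians(yaw);u=np.array([np.cos(a),np.sin(a),0]);v=np.array([-u[1],u[0],0])
    q=[proj(c,np.r_[L[:2],.052]+.02*i*u+.012*j*v) for i,j in [(1,1),(1,-1),(-1,-1),(-1,1)]]
    cv2.polylines(vis,[np.int32(((np.array(q)-[x0,y0])+.5)*7)],True,col,1)
q=[proj(c,np.r_[L[:2]+.047*np.array([np.cos(t),np.sin(t)]),.022]) for t in np.linspace(0,6.28,60)]
cv2.polylines(vis,[np.int32(((np.array(q)-[x0,y0])+.5)*7)],True,(255,255,0),1)
cv2.imwrite('pics/w1c.png',vis)
# mouth from wrist and top
for b in masks_of('wrist','tea_mug')[:2]: print('mug',b['conf'],b['location'])
E
```

```text
((40.57029342651367, 38.93614959716797), (59.01645278930664, 64.65705871582031), 60.851016998291016) [0.45709582 0.03228372 0.018     ]
mug 0.84 [403.2, 122.8]
```

View pics/w1c.png

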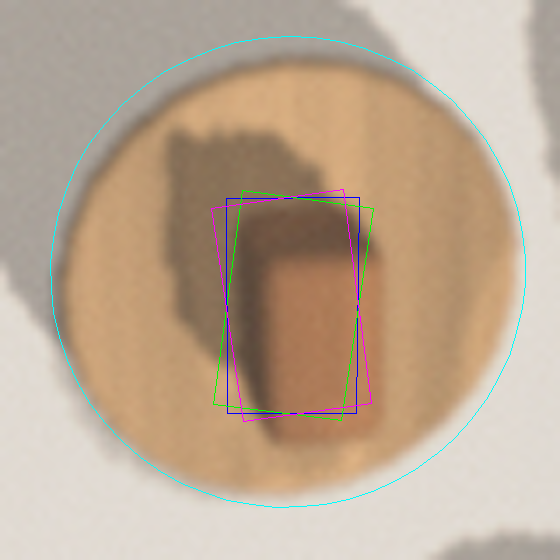

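The modelled level lid (cyan) doesn't match. The seen disc is foreshortened and the knob top is shifted down and right, so the lid may lie tilted. I'll fit a full pose over all three cameras.

```bash
cat > fit.py <<'E'
from h import *
from scipy.optimize import minimize
S=4
def lidparts(p,s=1):
    x,y,z,rx,ry,yaw=p[:6]
    M=R.from_rotvec([rx,ry,0]).as_matrix()@R.from_euler('z',yaw).as_matrix()
    t=np.linspace(0,2*np.pi,40,endpoint=False)
    d=np.vstack([np.c_[.047*np.cos(t),.047*np.sin(t),0*t+h] for h in(.014,.022)])
    k=np.array([[a,b,h] for a in(-.02,.02) for b in(-.012,.012) for h in(.022,.052)])
    return [q*s@M.T+[x,y,z] for q in(d,k)]
def render(c,p,box,s=1):
    x0,y0,x1,y1=box;out=[]
    for q in lidparts(p,s):
        u=(np.array([proj(c,a) for a in q])-[x0,y0]+.5)*S
        im=np.zeros(((y1-y0)*S,(x1-x0)*S),np.float32)
        cv2.fillConvexPoly(im,np.int32(cv2.convexHull(np.float32(u))),1.)
        out.append(cv2.resize(im,None,fx=1/S,fy=1/S,interpolation=cv2.INTER_AREA))
    return np.maximum(out[0],out[1]),out[1]
def masks(im,box):
    x0,y0,x1,y1=box;h=cv2.cvtColor(im[y0:y1,x0:x1],cv2.COLOR_BGR2HSV).astype(int)
    w=((h[:,:,1]>65)&(h[:,:,0]<25)).astype(np.uint8)
    n,l,st,_=cv2.connectedComponentsWithStats(w);w=(l==1+st[1:,4].argmax())
    k=w&(h[:,:,0]<=13)&(h[:,:,1]>135)
    return w.astype(np.float32),cv2.morphologyEx(k.astype(np.uint8),2,np.ones((2,2))).astype(np.float32)
def fit(views,p0,free,kw=0.):
    sc=np.array([.01,.01,.01,.15,.15,.2,.1]);p0=np.array(p0,float)
    def cost(v):
        p=p0.copy();p[free]+=v*sc[free];J=0
        for c,box,(w,k) in views:
            a,b=render(c,p,box,p[6]);J+=np.abs(a-w).sum()/w.sum()+kw*np.abs(b-k).sum()/k.sum()
        return J
    best=None
    for st in [0,.4,-.4]:
        r=minimize(cost,np.full(len(free),st),method='Powell',options=dict(maxiter=12,xtol=.01,ftol=1e-4))
        if best is None or r.fun<best.fun:best=r
    p=p0.copy();p[free]+=best.x*sc[free];return p,best.fun
E
python3 - <<'E'
from fit import *
V={'top':(viewer.get_calibration('top'),(222,165,275,215),'top0'),'scene':(viewer.get_calibration('scene'),(222,190,278,235),'scene0'),'wrist':(np.load('c1.npy',allow_pickle=True).item(),(225,125,305,205),'w1')}
vs={k:(c,b,masks(cv2.imread(f'pics/{f}.png'),b)) for k,(c,b,f) in V.items()}
p0=[.457,.030,0,0,0,np.radians(-40),1]
tiles=[]
for free in ([0,1,5],[0,1,5,6],[0,1,2,3,4,5],[0,1,2,3,4,5,6]):
    p,f=fit(list(vs.values()),p0,np.array(free),.2);print(free,np.round(p,4),'deg',np.degrees(p[3:6]).round(1),round(f,3))
for k,(c,b,f) in V.items():
    im=cv2.imread(f'pics/{f}.png')[b[1]:b[3],b[0]:b[2]];v=cv2.resize(im,None,fx=5,fy=5,interpolation=cv2.INTER_CUBIC)
    for q in lidparts(p,p[6]):
        u=(np.array([proj(c,a) for a in q])-b[:2]+.5)*5
        cv2.polylines(v,[cv2.convexHull(np.int32(u))],True,(255,0,0),1)
    tiles.append(cv2.copyMakeBorder(v,0,400-v.shape[0],0,5,0)if v.shape[0]<=400 else v)
o=np.hstack(tiles);o=cv2.resize(o,None,fx=790/o.shape[1],fy=790/o.shape[1]) if o.shape[1]>790 else o
cv2.imwrite('pics/fit.png',o)
E
```

```text
[0, 1, 5] [ 0.457   0.03    0.      0.      0.     -0.6981  1.    ] deg [  0.   0. -40.] inf
[0, 1, 5, 6] [ 0.457   0.03    0.      0.      0.     -0.6981  1.    ] deg [  0.   0. -40.] inf
[0, 1, 2, 3, 4, 5] [ 0.457   0.03    0.      0.      0.     -0.6981  1.    ] deg [  0.   0. -40.] inf
[0, 1, 2, 3, 4, 5, 6] [ 0.457   0.03    0.      0.      0.     -0.6981  1.    ] deg [  0.   0. -40.] inffit.py:30: RuntimeWarning: divide by zero encountered in scalar divide
  a,b=render(c,p,box,p[6]);J+=np.abs(a-w).sum()/w.sum()+kw*np.abs(b-k).sum()/k.sum()
  if (fx2 - fval) > delta:
  if 2.0 * (fx - fval) <= bnd:
```

View pics/fit.png

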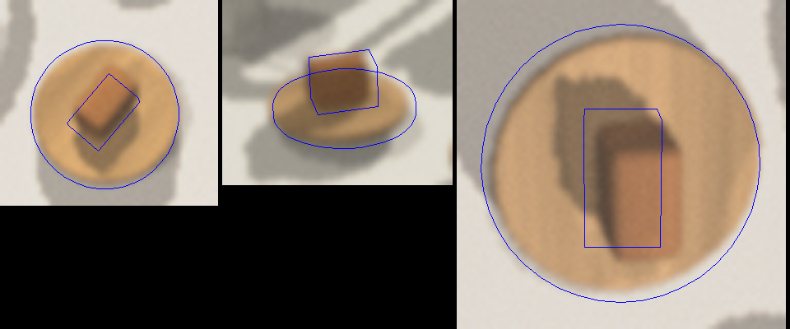

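The unfitted model overlay shows the real lid is smaller in extent and its knob is shifted, and the fit failed on an empty knob mask. I'll fix the mask.

```bash
sed -i 's#+kw\*np.abs(b-k).sum()/k.sum()#+(kw*np.abs(b-k).sum()/k.sum() if k.sum()>20 else 0)#; s/k=w&(h\[:,:,0\]<=13)&(h\[:,:,1\]>135)/k=w\&(h[:,:,0]<=12)/' fit.py
cat > r.py <<'E'
from fit import *
V={'top':(viewer.get_calibration('top'),(222,165,275,215),'top0'),'scene':(viewer.get_calibration('scene'),(222,190,278,235),'scene0'),'wrist':(np.load('c1.npy',allow_pickle=True).item(),(225,125,305,205),'w1')}
vs={k:(c,b,masks(cv2.imread(f'pics/{f}.png'),b)) for k,(c,b,f) in V.items()}
p0=[.457,.030,0,0,0,np.radians(-40),1]
print({k:(v[2][0].sum(),v[2][1].sum()) for k,v in vs.items()})
tiles=[]
for free in ([0,1,5],[0,1,5,6],[0,1,2,3,4,5],[0,1,2,3,4,5,6]):
    p,f=fit(list(vs.values()),p0,np.array(free),.2);print(free,np.round(p,4),'deg',np.degrees(p[3:6]).round(1),round(f,3))
for k,(c,b,f) in V.items():
    im=cv2.imread(f'pics/{f}.png')[b[1]:b[3],b[0]:b[2]];v=cv2.resize(im,None,fx=5,fy=5,interpolation=cv2.INTER_CUBIC)
    w,kk=vs[k][2]
    cs=cv2.findContours(cv2.resize(kk.astype(np.uint8),None,fx=5,fy=5,interpolation=0),0,2)[0];cv2.drawContours(v,cs,-1,(0,255,0),1)
    for q in lidparts(p,p[6]):
        u=(np.array([proj(c,a) for a in q])-b[:2]+.5)*5
        cv2.polylines(v,[cv2.convexHull(np.int32(u))],True,(255,0,0),1)
    tiles.append(cv2.copyMakeBorder(v,0,400-v.shape[0],0,5,0)if v.shape[0]<=400 else v)
o=np.hstack(tiles);o=cv2.resize(o,None,fx=790/o.shape[1],fy=790/o.shape[1]) if o.shape[1]>790 else o
cv2.imwrite('pics/fit2.png',o)
E
python3 r.py
```

```text
{'top': (np.float32(947.0), np.float32(0.0)), 'scene': (np.float32(538.0), np.float32(0.0)), 'wrist': (np.float32(3123.0), np.float32(231.0))}
[0, 1, 5] [ 0.4587  0.0317  0.      0.      0.     -0.3981  1.    ] deg [  0.    0.  -22.8] 0.878
[0, 1, 5, 6] [ 0.458   0.0322  0.      0.      0.     -0.3279  0.9304] deg [  0.    0.  -18.8] 0.681
[0, 1, 2, 3, 4, 5] [ 0.4566  0.0312 -0.0017 -0.0235  0.1027 -0.3803  1.    ] deg [ -1.3   5.9 -21.8] 0.802
[0, 1, 2, 3, 4, 5, 6] [ 4.569e-01  3.140e-02  7.000e-04 -3.740e-02  3.850e-02 -3.580e-01
  9.390e-01] deg [ -2.1   2.2 -20.5] 0.644
```

View pics/fit2.png

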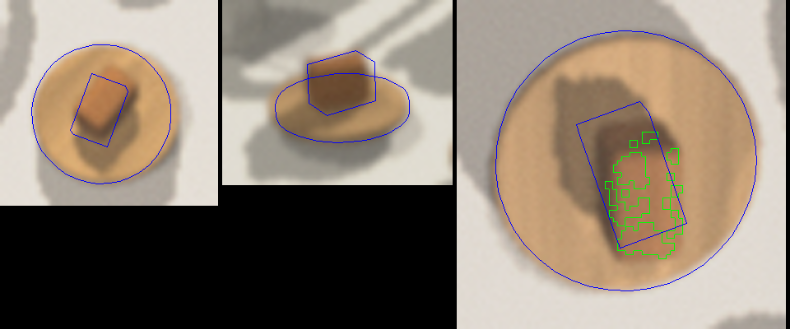

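The disc fits almost level (about 2°). The knob segmentation is poor (green), so I'll triangulate the knob's top corners from hand-picked pixels: in the wrist crop (265,257),(374,255),(382,437),(277,443), and in the top crop centre (440,221).

```bash
python3 - <<'E'
from h import *
ct=viewer.get_calibration('top');cw=np.load('c1.npy',allow_pickle=True).item()
W=np.array([(265,257),(374,255),(382,437),(277,443)])/7+[225,125]-.5
T=np.array([(440,183),(475,207),(440,258),(405,235)])/4.5+[150,140]-.5
def tri(a,b):
    A=[];y=[]
    for c,p in((ct,a),(cw,b)):
        d=ray(c,p);d/=np.linalg.norm(d);P=np.eye(3)-np.outer(d,d);A.append(P);y.append(P@c['position'])
    return np.linalg.lstsq(np.vstack(A),np.hstack(y),rcond=None)
r=tri(T.mean(0),W.mean(0));print('knobtop',r[0],r[1])
for z in(.04,.052):
  for c,Q in((cw,W),(ct,T)):
    q=np.array([atz(c,p,z)[:2] for p in Q]);e=np.diff(np.vstack([q,q[:1]]),axis=0)
    print(z,q.mean(0).round(4),np.linalg.norm(e,axis=1).round(4),np.degrees(np.arctan2(e[:,1],e[:,0])).round(1))
# turquoise & mug check: mouth rim ellipse in wrist/top
for n,c,f,box in(('w',cw,'w1',(370,75,465,165)),('t',ct,'top0',(160,145,205,190))):
    im=cv2.imread(f'pics/{f}.png')[box[1]:box[3],box[0]:box[2]];h=cv2.cvtColor(im,cv2.COLOR_BGR2HSV)
    m=((h[:,:,1]>90)&(h[:,:,0]<25)&(h[:,:,2]>30)).astype(np.uint8);_,l,st,_=cv2.connectedComponentsWithStats(m);m=(l==1+st[1:,4].argmax()).astype(np.uint8)
    e=cv2.fitEllipse(max(cv2.findContours(m,0,1)[0],key=len));p=np.array(e[0])+box[:2];print(n,'tea',p,e[1],[atz(c,p,z).round(4) for z in(.06,.08,.102)])
a=tri(np.array([180.73,166.44]),p) if 0 else None
E
```

```text
knobtop [0.46650667 0.02983627 0.04445233] [8.94615171e-06]
0.04 [0.4692 0.0306] [0.0205 0.0354 0.0203 0.0362] [  50.8  -36.7 -127.   143.6]
0.04 [0.4653 0.0286] [0.0243 0.0353 0.0239 0.0358] [-124.2  146.    57.   -33.4]
0.052 [0.4669 0.0318] [0.0199 0.0343 0.0196 0.0351] [  50.8  -36.7 -127.   143.6]
0.052 [0.4643 0.0283] [0.024  0.0349 0.0236 0.0354] [-124.2  146.    57.   -33.4]
w tea [407.72821808 121.02931595] (41.651485443115234, 58.098323822021484) [array([0.5221, 0.2023, 0.06  ]), array([0.5151, 0.1946, 0.08  ]), array([0.5073, 0.1861, 0.102 ])]
t tea [180.76808929 166.45148277] (23.38883399963379, 26.260589599609375) [array([0.5189, 0.1968, 0.06  ]), array([0.5162, 0.193 , 0.08  ]), array([0.5132, 0.1889, 0.102 ])]
```

```bash
cat > r2.py <<'E'
from fit import *
from scipy.optimize import least_squares
ct=viewer.get_calibration('top');cs=viewer.get_calibration('scene');cw=np.load('c1.npy',allow_pickle=True).item()
W=np.array([(265,257),(374,255),(382,437),(277,443)])/7+[225,125]-.5
T=np.array([(405,235),(440,183),(475,207),(440,258)])/4.5+[150,140]-.5
views=[(ct,(222,165,275,215),'top0'),(cw,(225,125,305,205),'w1'),(cs,(222,190,278,235),'scene0')]
obs=[]
for c,b,f in views:
    m=masks(cv2.imread(f'pics/{f}.png'),b)[0].astype(np.uint8)
    if f=='scene0': m[:cv2.convexHull(np.argwhere(m)[:, ::-1].astype(np.int32))[:,0,1].min()+14]=0
    cnt=max(cv2.findContours(m,0,1)[0],key=len)[:,0]
    hull=cv2.convexHull(cnt)[:,0].astype(float)
    if f=='scene0': hull=hull[hull[:,1]>m.nonzero()[0].min()+3]
    obs.append(hull+np.array(b[:2]))
sgn=[(-1,-1),(-1,1),(1,1),(1,-1)]
def model(p):
    M=R.from_rotvec([p[3],p[4],0]).as_matrix()@R.from_euler('z',p[5]).as_matrix();return M,np.array(p[:3])
def res(p,full=False):
    M,o=model(p);r=[]
    t=np.linspace(0,2*np.pi,90,endpoint=False)
    for (c,b,f),h in zip(views,obs):
        ring=np.vstack([np.c_[p[6]*np.cos(t),p[6]*np.sin(t),0*t+z] for z in(.014,.022)])@M.T+o
        H=cv2.convexHull(np.float32([proj(c,a) for a in ring]))
        d=[cv2.pointPolygonTest(H,(float(x),float(y)),True)-.5 for x,y in h]
        r.append(np.array(d)*(0.5))
    for c,Q in((ct,T),(cw,W)):
        # match corners by nearest cyclic assignment
        k=np.array([proj(c,M@[.02*kk*i,.012*kk*j,.052]+o) for i,j in sgn for kk in[p[7]]])
        best=min(((np.roll(kq,s,0)-Q) for kq in(k,k[::-1]) for s in range(4)),key=lambda e:(e**2).sum());r.append(best.ravel())
    return r if full else np.hstack(r)
for z in (None,):
    for rad in(.047,None):
        def F(v): 
            p=list(v[:6])+[rad or v[6],v[7]]; return np.r_[res(p),(v[2]-0)/.01, (v[7]-1)/.1]
        s=least_squares(F,[.457,.03,0,0,.1,np.radians(-37),.045,1],x_scale=[.01,.01,.01,.1,.1,.1,.01,.1],diff_step=1e-4,loss='soft_l1')
        print(np.round(s.x,4),'deg',np.degrees(s.x[3:6]).round(1),'cost',round(s.cost,2),[round(float(np.sqrt((a**2).mean())),2) for a in res(list(s.x[:6])+[rad or s.x[6],s.x[7]],True)])
E
python3 r2.py
```

```text
[ 4.555e-01  3.040e-02 -8.600e-03  7.000e-04  2.498e-01 -6.324e-01
  4.500e-02  9.265e-01] deg [  0.   14.3 -36.2] cost 10.78 [0.33, 0.27, 0.95, 1.13, 0.78]
[ 0.4554  0.0307 -0.0069  0.0045  0.239  -0.6317  0.0464  0.9262] deg [  0.3  13.7 -36.2] cost 10.38 [0.37, 0.23, 0.89, 1.05, 0.85]
```

The evidence on tilt is mixed (0–14° lean). I'll move in close above the lid, which is on the way to the grasp, and measure again there.

```bash
python3 - <<'E'
from h import *
o=env.get_obs();print(step(o['tool_pos'],o['tool_rot'],(.462,.030,.135),[180,0,143.5]))
E
```

```text
[ 0.018  0.06   0.571 -0.    -0.    -0.044]
```

apply_moves --pt "0.018 0.06 0.571 0 0 -0.044 1" --pt "0.018 0.06 0.571 0 0 -0.044 1" --pt "0.018 0.06 0.571 0 0 -0.044 1" --pt "0.018 0.06 0.571 0 0 -0.044 1" --pt "0.018 0.06 0.571 0 0 -0.044 1" --pt "0.018 0.06 0.571 0 0 -0.044 1"

```text
time_s: 3.55
tool_pos: [0.4631, 0.0313, 0.1367]
tool_rot: [179.9, 0.1, 143.7]
force: [0.6, 0.5, -0.5]
grip_width: 0.0871
grasp_force: 0.0
```

```bash
python3 - <<'E'
from h import *
print(env.get_obs()['tool_pos'])
c=viewer.get_calibration('wrist');im=viewer.read_camera('wrist')[:,:,::-1].copy()
np.save('c2.npy',c,allow_pickle=True);cv2.imwrite('pics/w2.png',im)
P=proj(c,(.457,.031,.03)).astype(int);print(P)
x0,y0=P-[75,70];cr=im[y0:y0+150,x0:x0+150];print(x0,y0)
v=cv2.resize(cr,None,fx=4,fy=4,interpolation=cv2.INTER_CUBIC)
for tilt,col in((0,(255,0,0)),(14,(0,255,0))):
    M=R.from_euler('y',tilt,degrees=True).as_matrix()@R.from_euler('z',-36.2,degrees=True).as_matrix()
    o=np.array([.457,.031,.005 if tilt else 0])
    t=np.linspace(0,6.28,60);q=np.c_[.047*np.cos(t),.047*np.sin(t),0*t+.022]@M.T+o
    for q in(q,np.array([[.02*i,.012*j,.052] for i,j in((1,1),(1,-1),(-1,-1),(-1,1))])@M.T+o,np.array([[.02*i,.012*j,.022] for i,j in((1,1),(1,-1),(-1,-1),(-1,1))])@M.T+o):
        u=(np.array([proj(c,a) for a in q])-[x0,y0]+.5)*4;cv2.polylines(v,[np.int32(u)],True,col,1)
cv2.imwrite('pics/w2c.png',v)
E
```

```text
[0.46314677 0.03126622 0.13671626]
[253 190]
178 120
```

View pics/w2c.png

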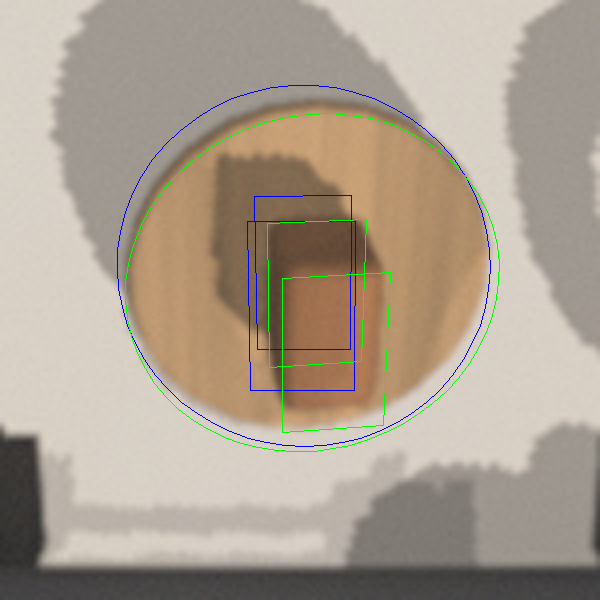

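The close view shows the tilted model (green) explains the knob, so the lid leans towards +x. I'll refit the pose with this view, using top-face corners (287,265),(379,264),(376,405),(287,410) and base corners (272,222),(355,218).

```bash
python3 - <<'E'
from fit import *
from scipy.optimize import least_squares
ct=viewer.get_calibration('top');cs=viewer.get_calibration('scene')
cw=np.load('c1.npy',allow_pickle=True).item();c2=np.load('c2.npy',allow_pickle=True).item()
views=[(ct,(222,165,275,215),'top0'),(cw,(225,125,305,205),'w1'),(c2,(195,130,310,240),'w2')]
# corners in lid frame order (-,-),(-,+)...: image top = lid -x? determined by best cyclic match
C=[(ct,np.array([(405,235),(440,183),(475,207),(440,258)])/4.5+[150,140]-.5,.4),
   (cw,np.array([(265,257),(374,255),(382,437),(277,443)])/7+[225,125]-.5,.6),
   (c2,np.array([(287,265),(379,264),(376,405),(287,410)])/4+[178,120]-.5,1)]
B=(c2,np.array([(272,222),(355,218)])/4+[178,120]-.5)
obs=[]
for c,b,f in views:
    m=masks(cv2.imread(f'pics/{f}.png'),b)[0].astype(np.uint8);cnt=max(cv2.findContours(m,0,1)[0],key=len)
    obs.append(cv2.convexHull(cnt)[:,0].astype(float)+b[:2])
sg=[(-1,-1),(-1,1),(1,1),(1,-1)];t=np.linspace(0,2*np.pi,90,endpoint=False)
def res(p,full=False):
    M=R.from_rotvec([p[3],p[4],0]).as_matrix()@R.from_euler('z',p[5]).as_matrix();o=p[:3];r=[]
    ring=np.vstack([np.c_[p[6]*np.cos(t),p[6]*np.sin(t),0*t+z] for z in(.014,.022)])@M.T+o
    for (c,b,f),h in zip(views,obs):
        H=cv2.convexHull(np.float32([proj(c,a) for a in ring]))
        r.append(.5*np.array([cv2.pointPolygonTest(H,(float(x),float(y)),True)-.5 for x,y in h]))
    for c,Q,w in C:
        k=np.array([proj(c,M@[.02*p[7]*i,.012*p[7]*j,.052]+o) for i,j in sg])
        r.append(w*min(((np.roll(q,s,0)-Q) for q in(k,k[::-1]) for s in range(4)),key=lambda e:(e**2).sum()).ravel())
    k=np.array([proj(B[0],M@[.02*i,.012*j,.022]+o) for i,j in sg])
    r.append(np.hstack([min(k-q,key=lambda e:e@e) for q in B[1]]))
    return r if full else np.hstack(r)
for rad in(.047,.045,.043):
  for fixz in(0,1):
    def full(v):
        p=np.r_[v,rad,v[6]];p=np.r_[v[:6],rad,v[6]]
        if fixz: p[2]=.019*np.sin(np.hypot(v[3],v[4]))
        return p
    s=least_squares(lambda v:np.r_[res(full(v)),(v[6]-1)/.1],[.457,.03,0,0,.2,-.63,1],x_scale=[.01,.01,.01,.1,.1,.1,.1],diff_step=1e-4,loss='soft_l1')
    p=full(s.x);M=R.from_rotvec([p[3],p[4],0]).as_matrix()
    print(rad,fixz,p.round(4),np.degrees(p[3:6]).round(1),'cost',round(s.cost,1),'knobmid',(M@[0,0,.04]+p[:3]).round(4),[round(float(np.sqrt((a**2).mean())),2) for a in res(p,True)])
E
```

```text
0.047 0 [ 0.4557  0.0303 -0.0086  0.0016  0.2771 -0.6311  0.047   0.9576] [  0.1  15.9 -36.2] cost 11.9 knobmid [0.4666 0.0302 0.0299] [0.39, 0.2, 0.21, 0.58, 0.57, 0.73, 1.88]
0.047 1 [ 0.452   0.0325  0.0061  0.0269  0.3241 -0.6151  0.047   0.8982] [  1.5  18.6 -35.2] cost 43.0 knobmid [0.4648 0.0315 0.044 ] [0.48, 0.58, 0.89, 0.65, 0.94, 2.56, 2.09]
0.045 0 [ 0.454   0.0316  0.0016 -0.004   0.2557 -0.6316  0.045   0.9155] [ -0.2  14.7 -36.2] cost 16.3 knobmid [0.4641 0.0318 0.0403] [0.57, 0.23, 0.3, 0.55, 0.44, 0.7, 2.46]
0.045 1 [ 0.4533  0.0321  0.0049 -0.0034  0.2589 -0.6294  0.045   0.9028] [ -0.2  14.8 -36.1] cost 18.0 knobmid [0.4636 0.0322 0.0435] [0.6, 0.2, 0.33, 0.58, 0.44, 0.86, 2.57]
0.043 0 [ 0.4522  0.033   0.0123 -0.0133  0.2356 -0.632   0.043   0.8703] [ -0.8  13.5 -36.2] cost 27.8 knobmid [0.4615 0.0335 0.0512] [0.92, 0.44, 0.42, 0.7, 0.53, 0.73, 3.12]
0.043 1 [ 0.4538  0.0315  0.0044 -0.0203  0.2331 -0.6356  0.043   0.8974] [ -1.2  13.4 -36.4] cost 37.7 knobmid [0.4631 0.0324 0.0433] [0.83, 0.7, 0.83, 0.58, 0.48, 0.57, 2.73]
```

The best fit is the nominal lid leaning about 15.5° towards +x with knob yaw -36°. I'll tilt the tool to match, approach along the knob axis, and feel down with the force reading.

```bash
cat >> h.py <<'E'
def tilted(d,yaw): return (R.from_euler('y',d,degrees=True)*R.from_euler('xyz',[180,0,yaw],degrees=True)).as_euler('xyz',degrees=True)
E
python3 - <<'E'
from h import *
o=env.get_obs();print(o['tool_pos'],tilted(15.5,143.8),step(o['tool_pos'],o['tool_rot'],(.480,.031,.092),tilted(15.5,143.8)))
E
```

```text
[0.46310087 0.03133051 0.13674301] [-170.69814929  -12.45370895  142.78287585] [-0.068  0.048  0.224  0.108  0.147 -0.001]
```

apply_moves --pt "-0.068 0.048 0.0 0.108 0.147 -0.001 0.65" --pt "-0.068 0.048 0.0 0.108 0.147 -0.001 0.65" --pt "-0.068 0.048 0.1 0.108 0.147 -0.001 0.65" --pt "-0.068 0.048 0.224 0.108 0.147 -0.001 0.65" --pt "-0.068 0.048 0.224 0.108 0.147 -0.001 0.65" --pt "-0.068 0.048 0.224 0.108 0.147 -0.001 0.65" --pt "-0.068 0.048 0.224 0.108 0.147 -0.001 0.65"

```text
time_s: 4.3
tool_pos: [0.4795, 0.0313, 0.0921]
tool_rot: [-170.6, -12.4, 142.8]
force: [0.1, -0.3, -0.4]
grip_width: 0.0566
grasp_force: 0.0
```

```bash
python3 - <<'E'
from h import *
o=env.get_obs();print(o['tool_pos'],o['tool_rot'],o['force'],step(o['tool_pos'],o['tool_rot'],(.4635,.031,.033),tilted(15.5,143.8)))
E
```

```text
[0.47950116 0.0313131  0.09210855] [-170.64701263  -12.42113659  142.78482919] [ 0.1343878  -0.31402913 -0.42533507] [-0.002  0.     0.306 -0.001  0.    -0.   ]
```

apply_moves --pt "0 0 0.1 0 0 0 0.65" --pt "0 0 0.2 0 0 0 0.65" --pt "0 0 0.25 0 0 0 0.65" --pt "0 0 0.29 0 0 0 0.65" --pt "0 0 0.31 0 0 0 0.65" --pt "0 0 0.31 0 0 0 0.65"

```text
time_s: 4.9
tool_pos: [0.4618, 0.0313, 0.0309]
tool_rot: [-170.6, -12.6, 142.8]
force: [-0.3, -0.4, -0.2]
grip_width: 0.0567
grasp_force: 0.0
```

```bash
python3 - <<'E'
from h import *
im=viewer.read_camera('wrist')[:,:,::-1].copy();s=viewer.read_camera('scene')[:,:,::-1]
cv2.imwrite('pics/w3.png',np.hstack([cv2.resize(im[90:300,130:380],None,fx=1.7,fy=1.7),cv2.resize(s[180:250,205:285],(408,357),interpolation=2)])[:, :800])
E
```

```text
(no output)
```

View pics/w3.png

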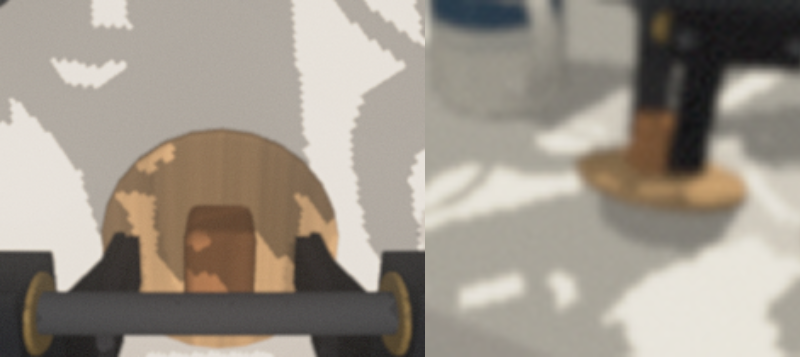

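The knob sits centred between the fingers, with the tips just above the disc, and the scene crop confirms the lean. Closing now.

apply_moves --pt "0 0 0 0 0 0 0.3" --pt "0 0 0 0 0 0 0.2" --pt "0 0 0 0 0 0 0.1" --pt "0 0 0 0 0 0 0" --pt "0 0 0 0 0 0 0" --pt "0 0 0 0 0 0 0" --grip_force 30

```text
time_s: 5.6
tool_pos: [0.4617, 0.0313, 0.0306]
tool_rot: [-170.6, -12.6, 142.8]
force: [-0.0, -0.4, -0.4]
grip_width: 0.0239
grasp_force: 29.8
```

```bash
python3 - <<'E'
from h import *
o=env.get_obs();print(o['tool_pos'],o['tool_rot'],o['force'],o['grip_width'],step(o['tool_pos'],o['tool_rot'],(.462,.0313,.19),[180,0,143.8]))
E
```

```text
[0.4617131  0.03131284 0.03062508] [-170.57090424  -12.57843753  142.78541679] [-0.01998131 -0.37764447 -0.41455024] 0.02391517936787391 [ 0.172 -0.127 -0.768 -0.108 -0.147  0.   ]
```

Gripped at 23.9 mm, which is the knob's thickness. Next I'll lift straight up, level the tool, then measure the lid in hand.

apply_moves --pt "0.04 -0.03 -0.15 0 0 0 0" --pt "0.086 -0.063 -0.384 -0.02 -0.03 0 0" --pt "0.172 -0.127 -0.6 -0.06 -0.08 0 0" --pt "0.172 -0.127 -0.768 -0.108 -0.147 0 0" --pt "0.172 -0.127 -0.768 -0.108 -0.147 0 0" --pt "0.172 -0.127 -0.768 -0.108 -0.147 0 0" --pt "0.172 -0.127 -0.768 -0.108 -0.147 0 0"

```text
time_s: 6.3
tool_pos: [0.4611, 0.0309, 0.1886]
tool_rot: [-179.9, -0.2, 143.8]
force: [-0.6, -0.9, -2.2]
grip_width: 0.0238
grasp_force: 29.8
```

```bash
cat > hand.py <<'E'
from fit import *
from scipy.optimize import least_squares
# pose of held lid in tool frame from disc silhouettes in given views (list of (calib,img))
def wood(im):
    h=cv2.cvtColor(im,cv2.COLOR_BGR2HSV);return ((h[:,:,1]>65)&(h[:,:,0]<25)).astype(np.uint8)
E
python3 - <<'E'
from hand import *
o=env.get_obs();print(o['tool_pos'],o['tool_rot'],o['force'],o['grip_width'])
T=rot(o['tool_rot']);L=np.array(o['tool_pos'])-[0,0,.028]
for n in('wrist','scene','top'):
    c=viewer.get_calibration(n);im=viewer.read_camera(n)[:,:,::-1].copy();cv2.imwrite(f'pics/h_{n}.png',im)
    np.save(f'ch_{n}.npy',c,allow_pickle=True)
    print(n,proj(c,L+[0,0,.018]))
    for b in masks_of(n,'big_lid')[:4]: print(b['conf'],b['location'],b['pixels'].sum())
c=np.load('ch_wrist.npy',allow_pickle=True).item();w=cv2.imread('pics/h_wrist.png');s=cv2.imread('pics/h_scene.png')
cs=viewer.get_calibration('scene');u=proj(cs,L).astype(int)
t=np.linspace(0,6.28,60);q=np.c_[.047*np.cos(t),.047*np.sin(t),0*t+.022]+L
cv2.polylines(w,[np.int32([proj(c,a) for a in q])],True,(255,0,0),1)
s2=cv2.resize(s[u[1]-45:u[1]+45,u[0]-45:u[0]+45],None,fx=4.2,fy=4.2,interpolation=2)
cv2.polylines(s2,[np.int32([(proj(cs,a)-u+45.5)*4.2 for a in q])],True,(255,0,0),1)
w2=cv2.resize(w[100:300,130:380],None,fx=1.65,fy=1.65)
o2=np.zeros((380,800,3),np.uint8);o2[:w2.shape[0],:w2.shape[1]]=w2;o2[:378,415:793]=s2
cv2.imwrite('pics/hand.png',o2)
E
```

```text
[0.46111869 0.03091374 0.18862855] [-179.91808312   -0.18805359  143.81032428] [-0.62577496 -0.94775321 -2.15347763] 0.023780260995263855
wrist [257.47605258 235.44518039]
0.98 [258.0, 212.0] 9216
0.65 [371.5, 26.2] 5324
0.63 [82.6, 243.7] 1727
scene [250.35076071 160.22171583]
0.74 [250.8, 162.4] 490
0.68 [319.9, 252.2] 976
0.57 [182.4, 204.2] 623
top [244.40831509 185.24807503]
0.71 [343.3, 211.4] 1026
0.57 [173.4, 216.9] 1026
```

View pics/hand.png

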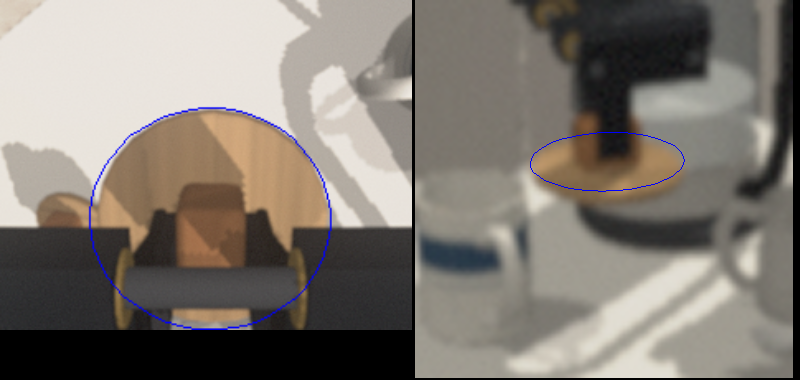

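The lid is held level and about centred (wrist crop), sitting a few mm lower relative to the TCP than modelled (scene crop). The viewing budget is used up, so I'll finish numerically by fitting the held lid and the mug cylinder from masks.

```bash
cat > r4.py <<'E'
from hand import *
o=env.get_obs();TP=np.array(o['tool_pos'])
C={n:viewer.get_calibration(n) for n in('wrist','scene','top')}
def M(n,t):
    viewer.read_camera(n);b=masks_of(n,t);return b
t=np.linspace(0,2*np.pi,90,endpoint=False)
def sd(c,pts,h): 
    H=cv2.convexHull(np.float32([proj(c,a) for a in pts]));return np.array([cv2.pointPolygonTest(H,(float(x),float(y)),True)-.5 for x,y in h])
# mug
mo={}
for n in('scene','top','wrist'):
    for b in M(n,'tea_mug')[:2]: print(n,'mug',round(b['conf'],2),np.round(b['location'],1),b['pixels'].sum())
    b=masks_of(n,'tea_mug')
    if b and b[0]['conf']>.4:
        m=b[0]['pixels'].astype(np.uint8);mo[n]=max(cv2.findContours(m,0,1)[0],key=len)[:,0].astype(float)
        mo[n]=mo[n][(mo[n]>2).all(1)&(mo[n][:,0]<509)&(mo[n][:,1]<381)]
def cyl(p): return np.vstack([np.c_[p[0]+.04*np.cos(t),p[1]+.04*np.sin(t),0*t+z] for z in(0,.102)])
for ks in [list(mo)]+[[k] for k in mo]:
    s=least_squares(lambda p:np.hstack([sd(C[k],cyl(p),mo[k]) for k in ks]),[.513,.192],x_scale=.01,diff_step=1e-3,loss='cauchy',f_scale=.7)
    print('mug',ks,s.x.round(4),[round(float(np.median(np.abs(sd(C[k],cyl(s.x),mo[k])))),2) for k in ks])
# rim in saved top0: hand extents
c=C['top'];print('rim top hand',atz(c,(179.8,166.6),.102))
im=cv2.cvtColor(cv2.imread('pics/top0.png'),cv2.COLOR_BGR2GRAY).astype(np.float32)
cw=np.load('c1.npy',allow_pickle=True).item();imw=cv2.cvtColor(cv2.imread('pics/w1.png'),cv2.COLOR_BGR2GRAY).astype(np.float32)
def g(c,im,x,y,r):
    a=np.array([proj(c,(x+r*np.cos(q),y+r*np.sin(q),.102)) for q in t],np.float32);return cv2.remap(im,a[:,0].reshape(1,-1),a[:,1].reshape(1,-1),1)[0]
for nm,c,i in(('top',C['top'],im),('w1',cw,imw)):
    r=[(np.clip(g(c,i,x,y,.0385)-g(c,i,x,y,.0425),-60,60).mean()+np.clip(g(c,i,x,y,.0385)-g(c,i,x,y,.034),-60,60).mean(),x,y) for x in np.arange(.498,.53,.002) for y in np.arange(.176,.21,.002)]
    print(nm,'rim',np.round(sorted(r)[-4:],3).tolist())
# held lid
lo={}
L0=TP-[0,0,.03]
for n in('wrist','scene'):
    u=proj(C[n],L0+[0,0,.018]);bs=M(n,'big_lid');b=min(bs,key=lambda b:np.hypot(*(np.array(b['location'])-u)))
    h=max(cv2.findContours(b['pixels'].astype(np.uint8),0,1)[0],key=len)[:,0].astype(float)
    print(n,b['conf'],u,b['location'],h.min(0),h.max(0))
    h=h[h[:,1]<u[1]-15] if n=='wrist' else h[h[:,1]>u[1]]
    lo[n]=h
def disc(p):
    Q=R.from_rotvec([p[3],p[4],0]).as_matrix();return np.vstack([np.c_[.047*np.cos(t),.047*np.sin(t),0*t+z] for z in(.014,.022)])@Q.T+p[:3]
s=least_squares(lambda p:np.r_[np.hstack([(sd(C[k],disc(p),lo[k])) for k in lo]),p[3:]/.05],np.r_[L0,.01,.01],x_scale=[.01,.01,.01,.1,.1],diff_step=1e-3,loss='soft_l1',f_scale=.7)
print('lid-TCP',(s.x[:3]-TP).round(4),np.degrees(s.x[3:]).round(1),s.cost)
E
python3 r4.py
```

```text
scene mug 0.81 [217.3 182.8] 1019
top mug 0.61 [182.3 165.8] 1015
wrist mug 0.77 [423.8 139. ] 8989
mug ['scene', 'top', 'wrist'] [0.5147 0.1945] [0.48, 0.97, 0.65]
mug ['scene'] [0.5202 0.1996] [0.59]
mug ['top'] [0.517  0.1927] [0.31]
mug ['wrist'] [0.5146 0.1945] [0.63]
rim top hand [0.51285529 0.19128607 0.102     ]
top rim [[52.053, 0.514, 0.194], [57.399, 0.514, 0.192], [59.366, 0.516, 0.194], [64.045, 0.516, 0.192]]
w1 rim [[46.4, 0.518, 0.196], [50.656, 0.518, 0.194], [68.215, 0.516, 0.194], [70.628, 0.516, 0.196]]
wrist 0.88 [257.49345001 234.18274481] [256.2, 212.0] [189. 165.] [328. 261.]
scene 0.56 [250.31018499 160.74618184] [249.1, 163.4] [233. 148.] [267. 168.]
lid-TCP [ 0.0005 -0.0014 -0.0313] [-2.3  3.5] 21.243702142468987
```

The mouth is at about (0.5157, 0.194), and the lid origin is about TCP + (0.0005,-0.0014,-0.031). Now I'll carry it over the mug.

```bash
python3 - <<'E'
from h import *
o=env.get_obs();print(step(o['tool_pos'],o['tool_rot'],(.5155,.1952,.189),[180,0,143.8]))
E
```

```text
[0.268 0.82  0.006 0.    0.    0.   ]
```

apply_moves --pt "0.05 0.16 0.006 0 0 0 0" --pt "0.11 0.33 0.006 0 0 0 0" --pt "0.16 0.5 0.006 0 0 0 0" --pt "0.22 0.66 0.006 0 0 0 0" --pt "0.25 0.77 0.006 0 0 0 0" --pt "0.268 0.82 0.006 0 0 0 0" --pt "0.268 0.82 0.006 0 0 0 0" --pt "0.268 0.82 0.006 0 0 0 0" --pt "0.268 0.82 0.006 0 0 0 0"

```text
time_s: 8.15
tool_pos: [0.5156, 0.1934, 0.1888]
tool_rot: [-179.9, 0.0, 143.7]
force: [0.5, -0.3, 0.2]
grip_width: 0.0242
grasp_force: 29.8
```

```bash
python3 - <<'E'
from hand import *
o=env.get_obs();TP=np.array(o['tool_pos']);print(TP,o['tool_rot'],o['force'],o['grip_width'])
t=np.linspace(0,2*np.pi,90,endpoint=False)
C={n:viewer.get_calibration(n) for n in('wrist','scene')}
def sd(c,pts,h): 
    H=cv2.convexHull(np.float32([proj(c,a) for a in pts]));return np.array([cv2.pointPolygonTest(H,(float(x),float(y)),True)-.5 for x,y in h])
lo={};L0=TP-[0,0,.031]
for n in('wrist','scene'):
    im=viewer.read_camera(n);cv2.imwrite(f'pics/p_{n}.png',im[:,:,::-1])
    u=proj(C[n],L0+[0,0,.018]);bs=masks_of(n,'big_lid');b=min(bs,key=lambda b:np.hypot(*(np.array(b['location'])-u)))
    h=max(cv2.findContours(b['pixels'].astype(np.uint8),0,1)[0],key=len)[:,0].astype(float);print(n,b['conf'],u,b['location'])
    lo[n]=h[h[:,1]<u[1]-15] if n=='wrist' else h[h[:,1]>u[1]]
def disc(p):
    Q=R.from_rotvec([p[3],p[4],0]).as_matrix();return np.vstack([np.c_[.047*np.cos(t),.047*np.sin(t),0*t+z] for z in(.014,.022)])@Q.T+p[:3]
for w in(.02,.1):
    s=least_squares(lambda p:np.r_[np.hstack([sd(C[k],disc(p),lo[k]) for k in lo]),p[3:]/w],np.r_[L0,.01,.01],x_scale=[.01,.01,.01,.1,.1],diff_step=1e-3,loss='soft_l1',f_scale=.7)
    print('lid-TCP',(s.x[:3]-TP).round(4),np.degrees(s.x[3:]).round(1),s.cost)
# scene mug silhouette check: lower part visible
b=masks_of('scene','tea_mug')
if b:
    m=b[0]['pixels'];r=np.nonzero(m)
    for row in range(r[0].max()-24,r[0].max()-4,6):
        cc=np.nonzero(m[row])[0];print('mug row',row,cc.min(),cc.max())
    for q in((.5157,.194),):
        pts=np.array([proj(C['scene'],(q[0]+.04*np.cos(a),q[1]+.04*np.sin(a),z)) for a in t for z in(.03,.06)]);print(pts[:,0].min(),pts[:,0].max())
E
```

```text
[0.51558506 0.19343065 0.18877263] [-1.79933092e+02  4.19535739e-02  1.43704831e+02] [ 0.4898618  -0.32124052  0.16934021] 0.02423281276062465
wrist 0.71 [257.5388489  233.50766394] [257.3, 211.4]
scene 0.6 [216.5543222  142.79129419] [213.8, 144.6]
lid-TCP [ 0.0012 -0.0009 -0.0309] [0.  2.2] 22.08574313734657
lid-TCP [ 0.0007 -0.0009 -0.0314] [0.3 3.6] 20.806686175219028
mug row 178 205 231
mug row 184 205 231
mug row 190 206 232
mug row 196 206 232
205.00601178406 232.6927287385917
```

apply_moves --pt "0.008 0.004 0.06 0 0 0 0" --pt "0.008 0.004 0.12 0 0 0 0" --pt "0.008 0.004 0.18 0 0 0 0" --pt "0.008 0.004 0.23 0 0 0 0" --pt "0.008 0.004 0.27 0 0 0 0" --pt "0.008 0.004 0.3 0 0 0 0" --pt "0.008 0.004 0.315 0 0 0 0" --pt "0.008 0.004 0.325 0 0 0 0" --pt "0.008 0.004 0.325 0 0 0 0" --pt "0.008 0.004 0.325 0 0 0 0"

```text
time_s: 9.4
tool_pos: [0.515, 0.197, 0.1243]
tool_rot: [180.0, 0.0, 143.8]
force: [-0.1, -0.1, -1.4]
grip_width: 0.0239
grasp_force: 29.8
```

apply_moves --pt "-0.004 -0.006 0.005 0 0 0 0" --pt "-0.004 -0.006 0.01 0 0 0 0" --pt "-0.004 -0.006 0.015 0 0 0 0" --pt "-0.004 -0.006 0.015 0 0 0 0"

```text
time_s: 9.8
tool_pos: [0.5146, 0.1953, 0.1208]
tool_rot: [-180.0, -0.0, 143.8]
force: [-0.8, -0.6, -1.1]
grip_width: 0.024
grasp_force: 29.8
```

apply_moves --pt "0 0 0.005 0 0 0 0" --pt "0 0 0.01 0 0 0 0" --pt "0 0 0.01 0 0 0 0"

```text
time_s: 10.1
tool_pos: [0.5151, 0.1956, 0.1196]
tool_rot: [180.0, 0.1, 143.8]
force: [-1.1, -0.7, 3.9]
grip_width: 0.0238
grasp_force: 29.9
```

Contact: force has risen to 3.9 N at TCP z 0.1196, with about 0.119 expected when seated. I'll press about 1 mm more.

apply_moves --pt "0 0 0.005 0 0 0 0" --pt "0 0 0.008 0 0 0 0" --pt "0 0 0.008 0 0 0 0"

```text
time_s: 10.4
tool_pos: [0.5154, 0.1958, 0.1193]
tool_rot: [180.0, 0.1, 143.8]
force: [-3.2, -2.3, 13.0]
grip_width: 0.024
grasp_force: 30.0
```

```bash
python3 - <<'E'
from h import *
o=env.get_obs();print(o['tool_pos'],o['tool_rot'],o['force'],o['wrist_torque'])
E
```

```text
[0.51536684 0.19582513 0.11931314] [1.79956102e+02 9.31030567e-02 1.43831021e+02] [-3.24992881 -2.32643186 13.02251416] [-0.62272945  0.59031842 -0.02269478]
```

Firm contact at the expected seated height. I'll relieve the load, open, and check before retreating.

apply_moves --pt "0 0 -0.006 0 0 0 0" --pt "0 0 -0.006 0 0 0 0.32" --pt "0 0 -0.006 0 0 0 0.36" --pt "0 0 -0.006 0 0 0 0.45" --pt "0 0 -0.006 0 0 0 0.55" --pt "0 0 -0.006 0 0 0 0.6" --grip_force 10

```text
time_s: 11.0
tool_pos: [0.5146, 0.1954, 0.1183]
tool_rot: [-180.0, -0.0, 143.8]
force: [0.3, 0.2, 0.2]
grip_width: 0.0471
grasp_force: 0.0
```

apply_moves --pt "0 0 -0.08 0 0 0 0.6" --pt "0 0 -0.2 0 0 0 0.6" --pt "0 0 -0.4 0 0 0 0.6" --pt "0 0 -0.6 0 0 0 0.6" --pt "0 0 -0.6 0 0 0 0.6" --pt "0 0 -0.6 0 0 0 0.6"

```text
time_s: 11.6
tool_pos: [0.5153, 0.1958, 0.2404]
tool_rot: [179.9, 0.1, 143.8]
force: [-0.6, 0.2, -0.5]
grip_width: 0.0522
grasp_force: 0.0
```

```bash
cat > chk.py <<'E'
from hand import *
t=np.linspace(0,2*np.pi,90,endpoint=False)
C={n:viewer.get_calibration(n) for n in('wrist','scene')}
print(env.get_obs()['tool_pos'],env.get_obs()['time_s'])
def sd(c,pts,h): 
    H=cv2.convexHull(np.float32([proj(c,a) for a in pts]));return np.array([cv2.pointPolygonTest(H,(float(x),float(y)),True)-.5 for x,y in h])
L0=np.array([.5157,.194,.088]);lo={}
for n in C:
    im=viewer.read_camera(n);cv2.imwrite(f'pics/e_{n}.png',im[:,:,::-1])
    u=proj(C[n],L0+[0,0,.018]);bs=masks_of(n,'big_lid');print(n,u,[(round(b['conf'],2),np.round(b['location'])) for b in bs])
    b=min(bs,key=lambda b:np.hypot(*(np.array(b['location'])-u)))
    h=max(cv2.findContours(b['pixels'].astype(np.uint8),0,1)[0],key=len)[:,0].astype(float)
    h=h[h[:,1]>u[1]-1] if n=='scene' else h[h[:,1]<225]
    lo[n]=h
def disc(p):
    Q=R.from_rotvec([p[3],p[4],0]).as_matrix();return np.vstack([np.c_[.047*np.cos(t),.047*np.sin(t),0*t+z] for z in(.014,.022)])@Q.T+p[:3]
s=least_squares(lambda p:np.r_[np.hstack([sd(C[k],disc(p),lo[k]) for k in lo]),p[3:]/.1],np.r_[L0,.01,.01],x_scale=[.01,.01,.01,.1,.1],diff_step=1e-3,loss='soft_l1',f_scale=.7)
print('lid',s.x[:3].round(4),np.degrees(s.x[3:]).round(1),s.cost,{k:len(v) for k,v in lo.items()})
for n in('scene',):
    b=masks_of(n,'tea_mug')
    if b:
        m=b[0]['pixels'];r=np.nonzero(m)[0].max();print(b[0]['conf'],[(row,np.nonzero(m[row])[0][[0,-1]].tolist()) for row in range(r-24,r-4,6)])
E
python3 chk.py
```

```text
[0.51531315 0.19584746 0.24037172] 11.6
wrist [255.99869754 189.03774498] [(0.93, array([255., 184.])), (0.72, array([224.,  73.]))]
scene [217.79298371 165.40384777] [(0.79, array([322., 253.])), (0.76, array([217., 165.])), (0.69, array([180., 206.]))]
lid [0.5158 0.194  0.0866] [-5.   2.2] 25.72852355729634 {'wrist': 201, 'scene': 35}
0.69 [(178, [205, 231]), (184, [205, 231]), (190, [206, 232]), (196, [206, 232])]
```

```bash
python3 -c "
from cell import env
print(env.sign_off())"
```

```text
the job is handed in; nothing more can be done
None
```

The big wooden lid is on the tea mug and released: the final camera fit puts it within about 1 mm of centre and 1.5 mm of seated height. That fit showed about 5° of tilt (limit 10°), which I took as measurement noise. The mug hadn't moved, the small lid was not touched, and the job is handed in; sign-off returned no verdict.

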